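Unhook a blister pack and file it in the pick rack

TASK

Take the red blister pack off its display peg - lift its top end so that the slot clears the peg's upturned tip and slide it off gently, without forcing the pack or the peg - and stand it upright, fully down, in the empty slot of the green rack. Leave the other packs where they are and do not disturb the jar and the canister.

Things in the scene. Friction and masses are not known exactly. Their poses are not given: they have to be found in the camera images.
- pack_red: red blister pack to move (sizes in mm): rigid plate 8 thick (x) x 44 wide (y) x 118 tall (z), 40-85 g; origin centre of underside. Hang slot 20 x 20 right through along x, mid-width, 70 to 90 above the underside; top edge rests on a peg. Plain header above it (90-118), the pick end: grip across width or thickness. Clear blister 6 proud of both faces at 37-65 height.
- pack_yellow: yellow blister pack, same shape and size, hanging on the other peg; stays hanging there. Origin centre of underside.
- pack_grey: grey blister pack, same shape and size, standing in the rack's other slot; stays there. Origin centre of underside.
- stand: (mm) fixed bench-top pegboard stand: black panel 12 thick x 270 wide, top 163 above the table, on a green foot. Origin on the table below the middle of the panel's front face, z up; two pegs stick out along its -x, 130 apart. Red may be on either; packs hang about 30 out from the panel, square to the peg. More than 15 N on pegs or panel is forcing it.
- peg_a (a point): (mm) root of the peg at stand y = -65, on its axis at the panel, 150 above the table. Round steel, 6 diameter, stiff, runs 98 out along stand -x to the axis of its end, which turns straight up (very end 101 out); tip rises 10 above the peg's top: 16 from peg underside to tip top, so a 20 slot passes with about 4 to spare.
- peg_b (a point): (mm) root of the other peg, at stand y = +65, same shape. Both pegs are level for the first 48, then bent up or down by use, each its own amount: the end is up to 9 higher or lower than straight, no pose tells it. A slot lifted until its lower edge bears on the peg's underside, with a light touch (1 to 4 N) kept all the way out, clears the tip.
- rack: green two-slot pick rack (mm), fixed, 84 (x) x 64 (y) x 36 tall. Origin at the centre of its underside. Slots at x = -30 (empty) and x = +30 (grey pack), each 12 (x) x 52 (y), 30 deep, long side along y.
- rack_slot (a point): centre of the floor of the rack's empty slot, 30 mm below its rim and 6 mm above the table; axes as the rack: a pack stands in it with its width along this y (either way round) and its underside on this floor.
- jar: glass jar, 80 mm diameter, 110 mm tall, bystander; origin at the centre of its underside.
- canister: blue gas canister, 90 mm diameter, 120 mm tall, bystander; origin at the centre of its underside.

How it is judged (in metres and radians):
On the way:
1. the red pack is off its peg: wholly past the upturned tip, held up in the fingers and free of the stand (x of pack_red in the frame of stand below -0.108 m and height (world z) of pack_red above 0.04 m and contact force between the fingers and pack_red above 1 N and contact force between pack_red and stand below 0.1 N), for 0.1 s.
At the end, for the whole second after the job is handed in: The red pack stands upright (within 0.25 rad), at rest, in the empty rack slot, its underside within 5 mm of the floor and 12 mm of the slot's centre; the yellow and grey packs are within 20 mm of where they were, jar and canister within 30 mm (horizontal distance between pack_red and rack_slot below 0.012 m and z of pack_red in the frame of rack_slot between -0.004 and 0.005 m and angle between pack_red's own z axis and vertical below 0.25 rad and linear speed of pack_red below 0.02 m/s and angular speed of pack_red below 0.2 rad/s and distance of each of pack_yellow, pack_grey from where it was at the start of the episode below 0.02 m and distance of each of jar, canister from where it was at the start of the episode below 0.03 m); the robot touches nothing.
It fails at once if the red pack is forced against the stand or its peg: more than 15 N between them (contact force between pack_red and stand above 15 N).
It fails at once if the robot itself pushes the stand with more than 15 N (contact force between any of the arm, the fingers and stand above 15 N).
It fails at once if the red pack is rammed or dropped into the rack: more than 25 N between them (contact force between pack_red and rack above 25 N).
It fails at once if the yellow pack is displaced by more than 30 mm, or the grey one by more than 25 mm (distance of pack_yellow from where it was at the start of the episode above 0.03 m or distance of pack_grey from where it was at the start of the episode above 0.025 m).
It fails at once if the jar or the canister is displaced by more than 40 mm (distance of any of jar, canister from where it was at the start of the episode above 0.04 m).
It also fails if it takes over 70 s, if anything falls off the work surface, if the arm or the gripper's body presses on something with over 40 N, if the wrist force passes 120 N, or if a joint passes its speed limit or range.

ROBOT

A 6-joint arm with a two-finger parallel gripper is mounted at the origin on the work surface. World frame = base frame: x ahead of the robot, y to its left, z up, the work surface at z = 0. Lengths are in m, angles in degrees, forces in N, time in s.
With the tool pointing down it reaches from about 0.375 to 0.9 m from the base axis. Payload 3.1 kg.
Tool frame: the origin (TCP) lies at the very end of the fingers, on their centre line; the grasp point (between the pads) lies bot.grip_point_offset behind it (bot.grip_point_offset is the distance from the TCP to the grasp point, in m); z points along the fingers, y is the line along which they close (so a half turn about z gives the same grasp; the last joint's range is limited). The gripper opens to 87 mm and grips with 3 to 60 N. Pads are 19 mm wide; open, the fingers measure 117 mm over their backs; the gripper's body (75 mm by 190 mm) begins 51 mm behind the grasp point.
Start: joints at [-85.342, 30.224, 82.088, -0, 67.689, -10.227], TCP at [0.161, -0.604, 0.223] pointing down, gripper open.
Joint ranges: [-176.69, 176.69], [-43.24, 126.21], [12.49, 139.97], [-82, 262], [0, 151.66], [-163.58, 163.58]. Speed limits (degrees/s): [159.86, 159.86, 180, 180, 180, 180].

INTERFACE

Orientations are given as a 3x3 rotation matrix whose columns are the frame's x, y, z axes.
In Python, from rig import bot, viewer, ticket gives the robot as it stands.
- The arm moves only by the tool servo_tool, never from a script. Its argument "targets" is a list of rows, each an object with "offset": the shift along the tool's x, y, z in m, a list of three; "dr": the turn, a rotation vector about the tool's x, y, z in degrees, a list of three. In form: [{"offset": [x, y, z], "dr": [ax, ay, az]}, ...]. A call has 1 to 20 rows; each row is the pose to reach, as a shift and turn from the pose commanded when the call began, along the tool's axes at that moment; what a row does not reach only later rows make up. A row lasts 1/12 s, in which the tool goes at most 41.7 mm and 7.16 degrees, less where a joint would pass 70% of its speed; a pose out of reach is approached as far as the arm can. A call with a gripper value outside its range is refused whole. "gripper" is the gripper command: -1 is fully open, 1 is shut, values between are in proportion, set as the call begins (left out, the last holds). The fingers move at their own pace and stop on an object; the grip force is fixed at half the most. Time passes only in rows, so rows that repeat a pose let the fingers close. It gives the time, the measured TCP pose, the force, the opening and the grip force at its end, in the units of the state.
- bot.read_state(): the state, without advancing time (a new reading comes with each control period).
- viewer.capture(name): name is "scene" or "top" or "wrist"; returns a dict with "color" (384x512x3 uint8, red, green, blue), "camera_matrix" (3x3 intrinsics, pixels), "R" (3x3) and "t" (3): a world point X has camera coordinates R X + t. Camera axes: x right, y down, z forward; pixel columns grow to the right and rows downward; lengths in m; the calibration is good to about 2 mm. A picture is of the moment at which its call begins. There is no depth.
- ticket.hand_in(): hands the job in; it is judged then, once.
The state is a dict: "time_s": time; "joint_positions": joint angles; "qvel": joint speeds; "tau": joint torques, N m; "position": TCP position; "tcp_rot": TCP orientation; "force": force on the tool from outside, world axes, zero at the start; "moment": the same for the moment, N m; "opening": opening from 0.0 (shut) to 1.0 (fully open); "grasp_force": force on a finger pad.
Only numpy, scipy, OpenCV 4.12 (cv2) and the standard library are available. Lean on these libraries where they do the work, as an engineer would, in place of code of your own. Each camera call takes 0.05 s, during which the arm holds its last target. There are 200 camera calls.

## Working session

There is one attempt and no reset: what is moved stays moved. The work goes in short steps, Python scripts to look and compute and a tool call to move; the robot and the scene stay as the last step left them, time stands still between calls to the robot, and variables do not carry over. Pictures are saved under pics/ and viewed, at most 10 in all, crops included, and the job is handed in when it is done.

Besides the shell and the picture viewer there is one more tool, called after "Call:" as name(argument=value, ...) on one line, values as JSON. servo_tool: Moves the arm, as the interface text tells. Its arguments: {"type":"object","properties":{"targets":{"type":"array"},"gripper":{"type":"number"}},"required":["targets"]}

```bash
ls; mkdir -p pics; python3 - <<'E'
from rig import bot, viewer
import cv2,pickle,numpy as np
print(bot.grip_point_offset); s=bot.read_state(); print(s)
d={}
for n in ("scene","top","wrist"):
    d[n]=viewer.capture(n); cv2.imwrite(f"pics/{n}0.png",cv2.resize(d[n]["color"][:,:,::-1],(800,600),interpolation=cv2.INTER_CUBIC))
    print(n,d[n]["camera_matrix"].tolist(),(-d[n]["R"].T@d[n]["t"]).round(3),d[n]["R"].round(3).tolist())
pickle.dump(d,open("d0.pkl","wb"))
E
```

```text
pics
0.0187
{'time_s': 0.0, 'joint_positions': array([-8.53407011e+01,  3.02779080e+01,  8.21575221e+01, -6.11019543e-04,
        6.76902001e+01, -1.02265910e+01]), 'qvel': array([ 0.0189078 ,  0.06371375,  0.02306083,  0.03225535,  0.09344575,
       -0.03460954]), 'tau': array([-2.77496301e-04, -4.40042818e+01, -1.76595801e+01,  6.34020218e-02,
        5.83493756e-02, -1.58813668e-04]), 'position': array([ 0.16053038, -0.60325725,  0.22157669]), 'tcp_rot': array([[ 9.66438366e-01,  2.56898518e-01, -1.87944241e-04],
       [ 2.56898306e-01, -9.66435972e-01,  2.18461176e-03],
       [ 3.79587449e-04, -2.15957518e-03, -9.99997596e-01]]), 'force': array([-0.77342573, -0.61737778, -0.13694796]), 'moment': array([ 0.0374498 ,  0.01189188, -0.00267436]), 'grasp_force': 0.0, 'opening': 0.9968858808544739}
scene [[418.2130892952775, 0.0, 263.58614568170486], [0.0, 418.2130892952775, 188.13996476535075], [0.0, 0.0, 1.0]] [ 1.374 -0.092  0.677] [[0.143, 0.99, 0.012], [0.577, -0.073, -0.814], [-0.804, 0.123, -0.581]]
top [[471.9915715699378, 0.0, 254.79278081419312], [0.0, 471.9915715699378, 193.08580850690072], [0.0, 0.0, 1.0]] [0.446 0.034 1.103] [[-0.017, -0.999, 0.027], [-0.984, 0.012, -0.178], [0.177, -0.03, -0.984]]
wrist [[282.4371951046454, 0.0, 257.034063446687], [0.0, 282.4371951046454, 188.04337289224483], [0.0, 0.0, 1.0]] [ 0.233 -0.585  0.384] [[0.258, -0.966, -0.002], [-0.93, -0.249, 0.271], [-0.263, -0.068, -0.962]]
```

View pics/scene0.png

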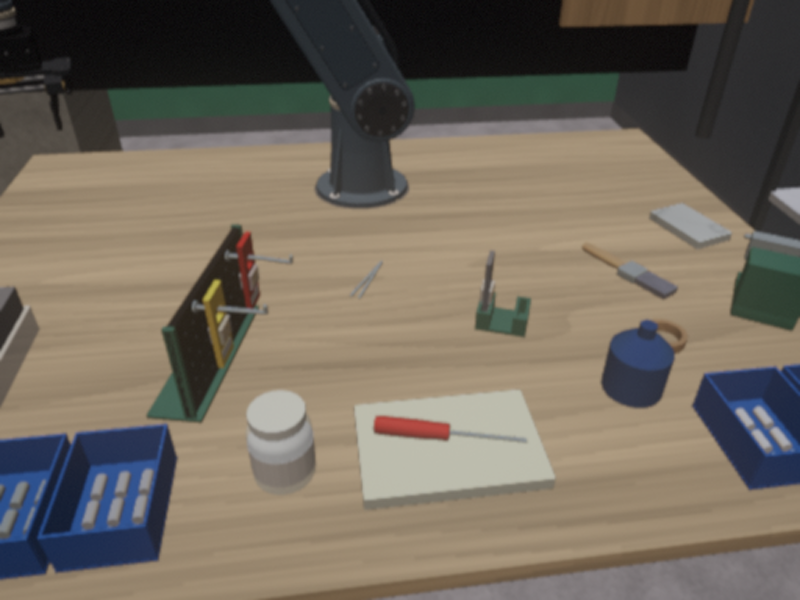

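View pics/top0.png

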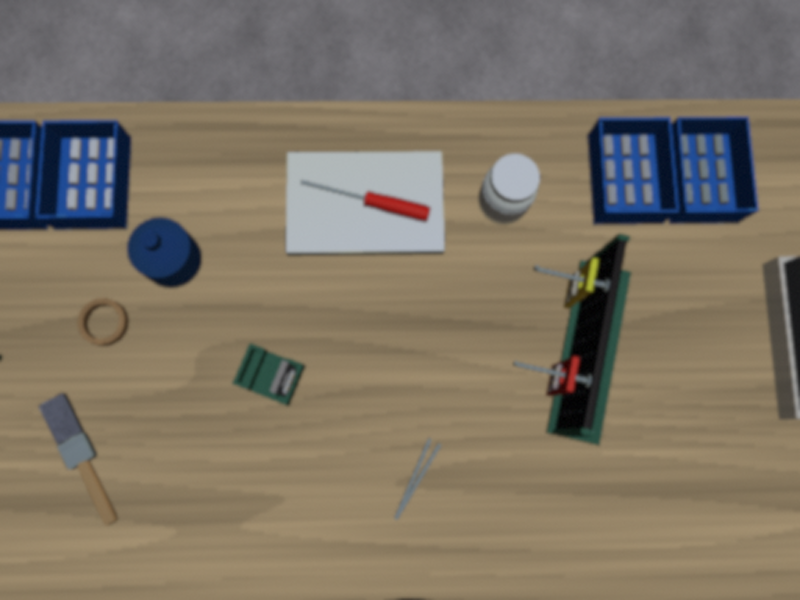

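```bash
cat > h.py <<'E'
import numpy as np,cv2
def mosaic(fn,items):
    c=np.zeros((600,800,3),np.uint8);x=0
    for im,(u0,u1,v0,v1),k in items:
        p=cv2.resize(im[v0:v1,u0:u1,::-1],None,fx=k,fy=k,interpolation=cv2.INTER_CUBIC);c[:p.shape[0],x:x+p.shape[1]]=p;x+=p.shape[1]
    cv2.imwrite(fn,c)
def proj(c,X):
    p=(np.atleast_2d(X)@c["R"].T+c["t"])@c["camera_matrix"].T; return p[:,:2]/p[:,2:]
def rz(a): return np.array([[np.cos(a),-np.sin(a),0],[np.sin(a),np.cos(a),0],[0,0,1]])
E
python3 - <<'E'
import pickle; from h import *
d=pickle.load(open("d0.pkl","rb")); t=d["top"]["color"]; s=d["scene"]["color"]
mosaic("pics/m1.png",[(t,(325,410,145,290),4),(s,(92,197,140,272),4)])
mosaic("pics/m2.png",[(t,(145,200,215,265),7),(s,(295,350,155,220),7)])
E
```

```text
(no output)
```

View pics/m1.png

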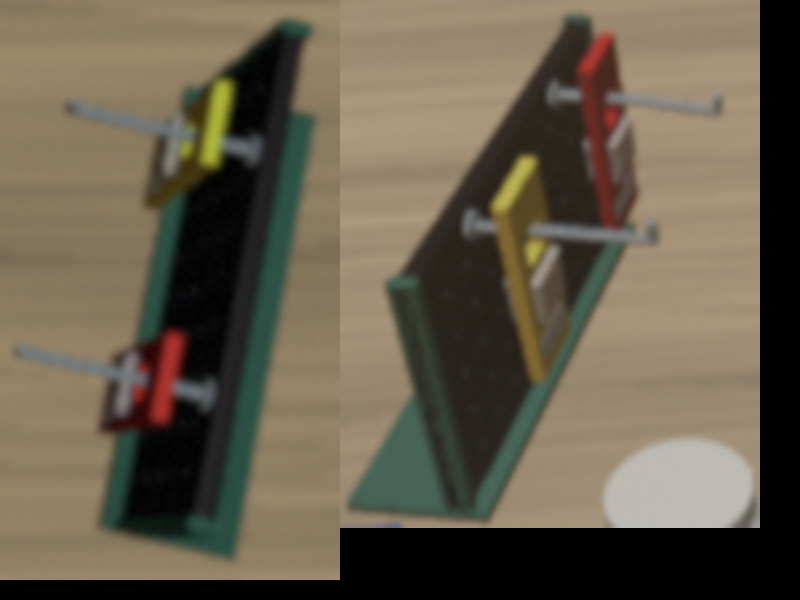

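View pics/m2.png

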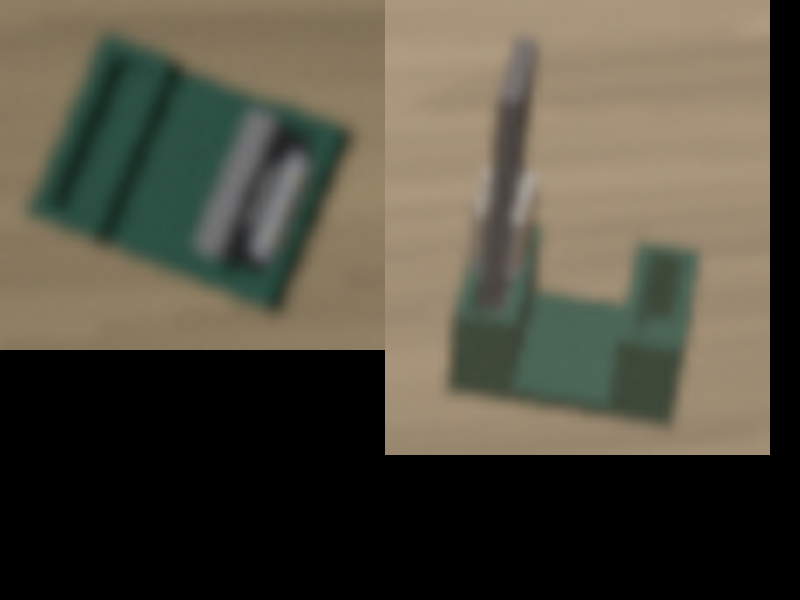

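```bash
cat > fit.py <<'E'
import pickle; from h import *
from scipy.optimize import least_squares
d=pickle.load(open("d0.pkl","rb"))
def px(m,u0,v0,k,xo=0): return (np.array([m[0]-xo+.5,m[1]+.5]))/k-.5+[u0,v0]
T1=lambda m:("top",px(m,325,145,4)); S1=lambda m:("scene",px(m,92,140,4,340))
T2=lambda m:("top",px(m,145,215,7)); S2=lambda m:("scene",px(m,295,155,7,385))
def run(obs,x0):
    def res(p):
        r=[]
        for name,X,(c,u) in obs:
            Xl=np.array(X,float)/1000
            if name in("a","b"): Xl[2]+=p[3 if name=="a" else 4]
            Xw=rz(p[2])@Xl+[p[0],p[1],0]
            r.append(proj(d[c],Xw)[0]-u)
        return np.ravel(r)
    s=least_squares(res,x0,loss="soft_l1"); print(s.x[:2].round(4),np.degrees(s.x[2]).round(2),(s.x[3:]*1000).round(1))
    for o,e in zip(obs,res(s.x).reshape(-1,2)): print(o[0],o[1],o[2][0],e.round(1))
    return s.x
O=[]
for n,y,top,sc in (("r",-65,[(165,332),(186,333),(172,425),(152,423)],[(580,70),(605,35)]),("y",65,[(218,80),(235,82),(218,168),(200,166)],[(493,207),(527,155)])):
    # top face order: (-x,+y),(+x,+y),(+x,-y),(-x,-y)
    for (x,yy),m in zip([(-34,22),(-26,22),(-26,-22),(-34,-22)],top): O.append((n,(x,y+yy,181),T1(m)))
    for (x,yy),m in zip([(-26,22),(-26,-22)],sc): O.append((n,(x,y+yy,181),S1(m)))
O+=[("root",(-2,-65,150),T1((207,392))),("root",(-2,65,150),T1((253,148))),("root",(-2,-65,150),S1((555,94))),("root",(-2,65,150),S1((472,222)))]
O+=[("a",(-98,-65,163),T1((18,350))),("b",(-98,65,163),T1((72,105))),("a",(-98,-65,163),S1((717,97))),("b",(-98,65,163),S1((653,222))),("a",(-98,-65,150),S1((714,107))),("b",(-98,65,150),S1((649,238)))]
s=run(O,[.45,-.3,-1.6,0,0])
R=[("tA",(-42,32,36),T2((110,33))),("tB",(42,32,36),T2((342,128))),("tC",(42,-32,36),T2((270,300))),("tD",(-42,-32,36),T2((32,210))),
("s",(42,32,0),S2((450,392))),("s",(-42,32,0),S2((670,425))),("s",(-42,32,36),S2((685,345))),("s",(-42,-32,36),S2((700,250))),("s",(42,32,36),S2((457,315)))]
r=run(R,[.37,.22,-1.9])
pickle.dump((s,r),open("fit.pkl","wb"))
pa=rz(s[2])@[-.03,-.065,0]+[s[0],s[1],0]; print("red",pa, "slot",rz(r[2])@[-.03,0,0]+[r[0],r[1],0])
E
python3 fit.py
```

```text
[ 0.5742 -0.2574] -104.18 [-4.1 -0.3]
r (-34, -43, 181) top [ 1.1 -0. ]
r (-26, -43, 181) top [-0.2  0.6]
r (-26, -87, 181) top [-0.8 -0.5]
r (-34, -87, 181) top [ 0.2 -1. ]
r (-26, -43, 181) scene [-0.5  0.7]
r (-26, -87, 181) scene [-0.7 -0.3]
y (-34, 87, 181) top [-0.2  0.6]
y (-26, 87, 181) top [-0.5  1. ]
y (-26, 43, 181) top [-0.3  0.3]
y (-34, 43, 181) top [ 0.4 -0.1]
y (-26, 87, 181) scene [0.4 0. ]
y (-26, 43, 181) scene [-0.5  0.7]
root (-2, -65, 150) top [0.  0.7]
root (-2, 65, 150) top [-0.1  0.7]
root (-2, -65, 150) scene [0.7 0.5]
root (-2, 65, 150) scene [0.9 1.3]
a (-98, -65, 163) top [ 1.9 -0.1]
b (-98, 65, 163) top [ 1.4 -0.5]
a (-98, -65, 163) scene [-0.1 -0.8]
b (-98, 65, 163) scene [-0.3 -0.3]
a (-98, -65, 150) scene [1.2 1.4]
b (-98, 65, 150) scene [1.4 0.7]
[0.5361 0.191 ] -112.19 []
tA (-42, 32, 36) top [-0.3 -0.2]
tB (42, 32, 36) top [ 0.9 -0.3]
tC (42, -32, 36) top [0.2 1.8]
tD (-42, -32, 36) top [-0.5  0.9]
s (42, 32, 0) scene [-0.4  0.2]
s (-42, 32, 0) scene [0.6 0.7]
s (-42, 32, 36) scene [0.1 1. ]
s (-42, -32, 36) scene [0.4 0.2]
s (42, 32, 36) scene [-0.5  0.1]
red [ 0.51848616 -0.21242231  0.        ] slot [0.54738026 0.21876613 0.        ]
```

```bash
cat > go.py <<'E'
import numpy as np,sys
from scipy.spatial.transform import Rotation as Rn
from rig import bot
# usage: go.py x y z fingerline_angle_deg  -> offset/dr from measured pose
x,y,z,a=map(float,sys.argv[1:5]); s=bot.read_state(); R=s["tcp_rot"]; a=np.radians(a)
yv=np.array([np.cos(a),np.sin(a),0]); zv=np.array([0,0,-1.]); G=np.c_[np.cross(yv,zv),yv,zv]
print("offset",(R.T@(np.array([x,y,z])-s["position"])).round(4).tolist(),"dr",np.degrees(Rn.from_matrix(R.T@G).as_rotvec()).round(2).tolist())
print(s["time_s"],s["position"].round(4),s["force"].round(2),s["joint_positions"].round(1))
E
python3 go.py 0.5185 -0.2124 0.27 -14.18
```

```text
offset [0.4464, -0.2861, -0.0476] dr [-0.08, -0.06, -60.93]
0.15 [ 0.1605 -0.6035  0.2218] [ 0.09  0.73 -0.05] [-85.3  30.3  82.1  -0.   67.7 -10.2]
```

Call:
servo_tool(targets=[{"offset":[0,0,-0.015],"dr":[0,0,0]},{"offset":[0.015,-0.01,-0.04],"dr":[0,0,-2]},{"offset":[0.045,-0.029,-0.048],"dr":[0,0,-6]},{"offset":[0.075,-0.048,-0.048],"dr":[0,0,-10]},{"offset":[0.105,-0.067,-0.048],"dr":[0,0,-14]},{"offset":[0.135,-0.086,-0.048],"dr":[0,0,-18]},{"offset":[0.165,-0.106,-0.048],"dr":[0,0,-22]},{"offset":[0.195,-0.125,-0.048],"dr":[0,0,-26]},{"offset":[0.225,-0.144,-0.048],"dr":[0,0,-30]},{"offset":[0.255,-0.163,-0.048],"dr":[0,0,-34]},{"offset":[0.285,-0.183,-0.048],"dr":[0,0,-38]},{"offset":[0.315,-0.202,-0.048],"dr":[0,0,-42]},{"offset":[0.345,-0.221,-0.048],"dr":[0,0,-46]},{"offset":[0.375,-0.24,-0.048],"dr":[0,0,-50]},{"offset":[0.405,-0.26,-0.048],"dr":[0,0,-54]},{"offset":[0.428,-0.274,-0.048],"dr":[0,0,-58]},{"offset":[0.44,-0.282,-0.048],"dr":[0,0,-60]},{"offset":[0.446,-0.286,-0.048],"dr":[0,0,-60.9]},{"offset":[0.446,-0.286,-0.048],"dr":[0,0,-60.9]},{"offset":[0.446,-0.286,-0.048],"dr":[0,0,-60.9]}], gripper=-1)

```text
time_s: 1.82
position: [0.5177, -0.2132, 0.2703]
tcp_rot: [[0.246, 0.969, -0.001], [0.969, -0.246, -0.0], [-0.0, -0.001, -1.0]]
force: [-0.3, -0.1, 0.4]
opening: 1.001
grasp_force: 0.0
```

```bash
python3 go.py 0.5185 -0.2124 0.146 -14.18; python3 - <<'E'
from rig import viewer; from h import *; import pickle
w=viewer.capture("wrist"); s=viewer.capture("scene"); pickle.dump((w,s),open("d1.pkl","wb"))
mosaic("pics/w1.png",[(w["color"],(0,512,0,384),1.5)])
p=pickle.load(open("fit.pkl","rb"))[0]
for X in [(-34,-43,181),(-26,-43,181),(-26,-87,181),(-34,-87,181),(-98,-65,161)]:
    print(X,(proj(w,rz(p[2])@(np.array(X)/1000)+[p[0],p[1],0])*1.5).round(0))
E
```

```text
offset [0.001, 0.0007, 0.1243] dr [-0.05, 0.02, -0.05]
1.8167 [ 0.5177 -0.2132  0.2703] [-0.25 -0.11  0.41] [-33.8  22.1  88.2  -0.   69.7 -19.6]
(-34, -43, 181) [[422. 280.]]
(-26, -43, 181) [[421. 292.]]
(-26, -87, 181) [[351. 292.]]
(-34, -87, 181) [[350. 280.]]
(-98, -65, 161) [[386. 172.]]
```

View pics/w1.png

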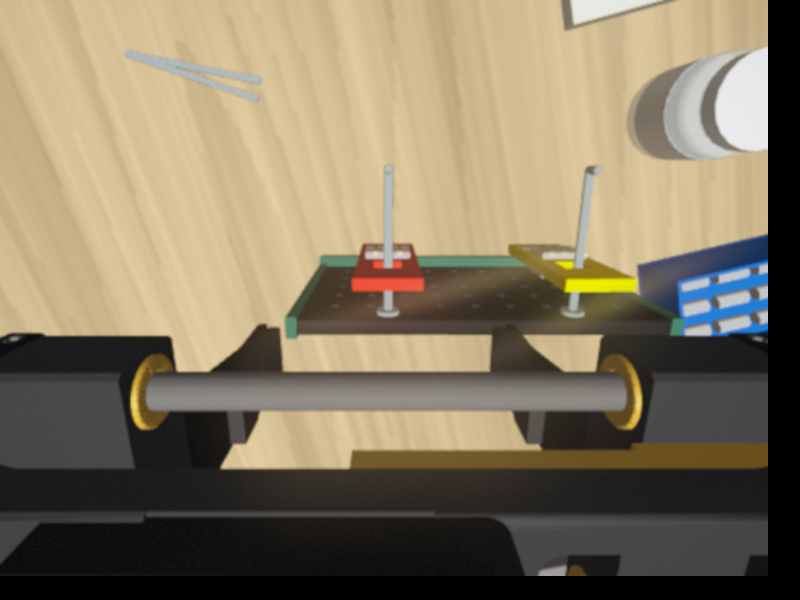

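Call:
servo_tool(targets=[{"offset":[0.002,0.0015,0.008],"dr":[0,0,0]},{"offset":[0.002,0.0015,0.023],"dr":[0,0,0]},{"offset":[0.002,0.0015,0.04],"dr":[0,0,0]},{"offset":[0.002,0.0015,0.057],"dr":[0,0,0]},{"offset":[0.002,0.0015,0.074],"dr":[0,0,0]},{"offset":[0.002,0.0015,0.09],"dr":[0,0,0]},{"offset":[0.002,0.0015,0.105],"dr":[0,0,0]},{"offset":[0.002,0.0015,0.116],"dr":[0,0,0]},{"offset":[0.002,0.0015,0.123],"dr":[0,0,0]},{"offset":[0.002,0.0015,0.124],"dr":[0,0,0]},{"offset":[0.002,0.0015,0.124],"dr":[0,0,0]},{"offset":[0.002,0.0015,0.124],"dr":[0,0,0]}])

```text
time_s: 2.92
position: [0.5204, -0.212, 0.147]
tcp_rot: [[0.246, 0.969, 0.001], [0.969, -0.246, -0.001], [-0.0, 0.001, -1.0]]
force: [-0.7, -0.4, 0.2]
opening: 0.998
grasp_force: 0.0
```

Call:
servo_tool(targets=[{"offset":[0,0,0],"dr":[0,0,0]},{"offset":[0,0,0],"dr":[0,0,0]},{"offset":[0,0,0],"dr":[0,0,0]},{"offset":[0,0,0],"dr":[0,0,0]},{"offset":[0,0,0],"dr":[0,0,0]},{"offset":[0,0,0],"dr":[0,0,0]},{"offset":[0,0,0],"dr":[0,0,0]},{"offset":[0,0,0],"dr":[0,0,0]}], gripper=1)

```text
time_s: 3.58
position: [0.5201, -0.2114, 0.1466]
tcp_rot: [[0.246, 0.969, -0.0], [0.969, -0.246, 0.0], [0.0, -0.0, -1.0]]
force: [0.8, 0.5, 1.5]
opening: 0.501
grasp_force: 30.0
```

Call:
servo_tool(targets=[{"offset":[0,0,-0.002],"dr":[0,0,0]},{"offset":[0,0,-0.005],"dr":[0,0,0]},{"offset":[0,0,-0.008],"dr":[0,0,0]},{"offset":[0,0,-0.01],"dr":[0,0,0]},{"offset":[0,0,-0.011],"dr":[0,0,0]},{"offset":[0,0,-0.011],"dr":[0,0,0]},{"offset":[0,0,-0.011],"dr":[0,0,0]}])

```text
time_s: 4.17
position: [0.5201, -0.2115, 0.1577]
tcp_rot: [[0.246, 0.969, 0.0], [0.969, -0.246, -0.0], [-0.0, 0.0, -1.0]]
force: [-0.2, 0.6, -1.0]
opening: 0.5
grasp_force: 30.0
```

```bash
cat > look.py <<'E'
import sys,pickle
from rig import viewer; from h import *
import numpy as np
from rig import bot
f=[]
for i in range(4): viewer.capture("scene"); f.append(bot.read_state()["force"])
print("fmean",np.mean(f,0).round(2),"std",np.std(f,0).round(2),bot.read_state()["position"].round(4))
E
python3 look.py
```

```text
fmean [ 0.03 -0.23 -0.59] std [0.36 0.11 0.23] [ 0.52   -0.2114  0.1574]
```

Call:
servo_tool(targets=[{"offset":[0,0,-0.001],"dr":[0,0,0]},{"offset":[0,0,-0.002],"dr":[0,0,0]},{"offset":[0,0,-0.002],"dr":[0,0,0]},{"offset":[0,0,-0.002],"dr":[0,0,0]}])

```text
time_s: 4.7
position: [0.5202, -0.2115, 0.1597]
tcp_rot: [[0.246, 0.969, 0.0], [0.969, -0.246, -0.0], [-0.0, 0.0, -1.0]]
force: [-0.6, 0.1, -0.3]
opening: 0.502
grasp_force: 30.0
```

Call:
servo_tool(targets=[{"offset":[0,0,-0.0005],"dr":[0,0,0]},{"offset":[0,0,-0.0005],"dr":[0,0,0]},{"offset":[0,0,-0.0005],"dr":[0,0,0]}])

```text
time_s: 4.95
position: [0.5201, -0.2115, 0.1601]
tcp_rot: [[0.246, 0.969, 0.0], [0.969, -0.246, -0.0], [-0.0, 0.0, -1.0]]
force: [0.3, 0.4, -0.3]
opening: 0.502
grasp_force: 30.0
```

Call:
servo_tool(targets=[{"offset":[0,0,-0.0005],"dr":[0,0,0]},{"offset":[0,0,-0.0005],"dr":[0,0,0]},{"offset":[0,0,-0.0005],"dr":[0,0,0]}])

```text
time_s: 5.2
position: [0.5201, -0.2115, 0.1606]
tcp_rot: [[0.246, 0.969, 0.0], [0.969, -0.246, -0.0], [-0.0, 0.0, -1.0]]
force: [-0.7, 0.6, -1.0]
opening: 0.503
grasp_force: 30.0
```

Call:
servo_tool(targets=[{"offset":[0,0,-0.0005],"dr":[0,0,0]},{"offset":[0,0,-0.0005],"dr":[0,0,0]},{"offset":[0,0,-0.0005],"dr":[0,0,0]}])

```text
time_s: 5.45
position: [0.52, -0.2114, 0.1608]
tcp_rot: [[0.246, 0.969, -0.0], [0.969, -0.246, 0.0], [0.0, -0.0, -1.0]]
force: [0.7, 0.4, -2.8]
opening: 0.501
grasp_force: 30.0
```

Call:
servo_tool(targets=[{"offset":[0,0,-0.0005],"dr":[0,0,0]},{"offset":[0,0,-0.0005],"dr":[0,0,0]},{"offset":[0,0,-0.0005],"dr":[0,0,0]}])

```text
time_s: 5.7
position: [0.52, -0.2114, 0.1609]
tcp_rot: [[0.246, 0.969, -0.0], [0.969, -0.246, 0.0], [0.0, -0.001, -1.0]]
force: [1.6, -1.1, -6.5]
opening: 0.501
grasp_force: 30.0
```

Call:
servo_tool(targets=[{"offset":[0,0,0.0005],"dr":[0,0,0]},{"offset":[0.002,0,0.0005],"dr":[0,0,0]},{"offset":[0.005,0,0.0005],"dr":[0,0,0]},{"offset":[0.008,0,0.0005],"dr":[0,0,0]},{"offset":[0.01,0,0.0005],"dr":[0,0,0]},{"offset":[0.01,0,0.0005],"dr":[0,0,0]}])

```text
time_s: 6.2
position: [0.5223, -0.2011, 0.161]
tcp_rot: [[0.245, 0.969, -0.001], [0.969, -0.245, 0.001], [0.0, -0.001, -1.0]]
force: [-0.5, -2.6, -5.2]
opening: 0.498
grasp_force: 30.0
```

```bash
python3 look.py
```

```text
fmean [-0.15 -1.78 -6.19] std [0.65 0.25 0.48] [ 0.5223 -0.2012  0.1609]
```

Call:
servo_tool(targets=[{"offset":[0,0,0.0006],"dr":[0,0,0]},{"offset":[0.002,0,0.0006],"dr":[0,0,0]},{"offset":[0.004,0,0.0006],"dr":[0,0,0]},{"offset":[0.004,0,0.0006],"dr":[0,0,0]}])

```text
time_s: 6.73
position: [0.524, -0.1976, 0.1608]
tcp_rot: [[0.245, 0.969, 0.001], [0.969, -0.245, -0.0], [0.0, 0.001, -1.0]]
force: [-0.2, -1.0, -3.8]
opening: 0.497
grasp_force: 30.0
```

```bash
python3 look.py
```

```text
fmean [-0.12 -0.28 -2.24] std [0.3  0.53 0.76] [ 0.5239 -0.1977  0.1607]
```

Call:
servo_tool(targets=[{"offset":[0.002,0,0],"dr":[0,0,0]},{"offset":[0.004,0,0],"dr":[0,0,0]},{"offset":[0.004,0,0],"dr":[0,0,0]}])

```text
time_s: 7.18
position: [0.5247, -0.1936, 0.1606]
tcp_rot: [[0.245, 0.969, 0.0], [0.969, -0.245, 0.0], [0.0, 0.0, -1.0]]
force: [-0.1, 0.9, -1.3]
opening: 0.503
grasp_force: 30.0
```

Call:
servo_tool(targets=[{"offset":[0.002,0,0],"dr":[0,0,0]},{"offset":[0.003,0,0],"dr":[0,0,0]},{"offset":[0.003,0,0],"dr":[0,0,0]}])

```text
time_s: 7.43
position: [0.5252, -0.1908, 0.1604]
tcp_rot: [[0.245, 0.969, -0.0], [0.969, -0.245, 0.0], [0.0, -0.0, -1.0]]
force: [1.1, -0.7, -2.3]
opening: 0.503
grasp_force: 30.0
```

Call:
servo_tool(targets=[{"offset":[0.002,0,0],"dr":[0,0,0]},{"offset":[0.003,0,0.0],"dr":[0,0,0]},{"offset":[0.003,0,0],"dr":[0,0,0]}])

```text
time_s: 7.68
position: [0.5259, -0.188, 0.1603]
tcp_rot: [[0.245, 0.969, -0.0], [0.969, -0.245, 0.0], [-0.0, -0.0, -1.0]]
force: [1.0, -1.3, -3.4]
opening: 0.497
grasp_force: 30.0
```

```bash
python3 look.py
```

```text
fmean [-0.06 -1.05 -3.37] std [0.53 0.44 0.69] [ 0.5259 -0.1881  0.1603]
```

Call:
servo_tool(targets=[{"offset":[0.001,0,0.0003],"dr":[0,0,0]},{"offset":[0.003,0,0.0004],"dr":[0,0,0]},{"offset":[0.003,0,0.0004],"dr":[0,0,0]}])

```text
time_s: 8.13
position: [0.5268, -0.1849, 0.16]
tcp_rot: [[0.246, 0.969, 0.0], [0.969, -0.246, 0.0], [0.0, 0.0, -1.0]]
force: [0.5, -0.7, -3.7]
opening: 0.501
grasp_force: 30.0
```

Call:
servo_tool(targets=[{"offset":[0.001,0,0.0001],"dr":[0,0,0]},{"offset":[0.003,0,0.0003],"dr":[0,0,0]},{"offset":[0.003,0,0.0003],"dr":[0,0,0]},{"offset":[0.003,0,0.0003],"dr":[0,0,0]}])

```text
time_s: 8.47
position: [0.5276, -0.1819, 0.1598]
tcp_rot: [[0.246, 0.969, 0.0], [0.969, -0.246, 0.001], [0.001, 0.0, -1.0]]
force: [-0.5, -0.2, -2.3]
opening: 0.502
grasp_force: 30.0
```

```bash
python3 look.py
```

```text
fmean [ 0.56 -0.04 -2.19] std [0.24 0.82 0.17] [ 0.5275 -0.182   0.1597]
```

Call:
servo_tool(targets=[{"offset":[0.002,0,0.0001],"dr":[0,0,0]},{"offset":[0.004,0,0.0003],"dr":[0,0,0]},{"offset":[0.004,0,0.0003],"dr":[0,0,0]},{"offset":[0.004,0,0.0003],"dr":[0,0,0]}])

```text
time_s: 9.0
position: [0.5285, -0.1782, 0.1594]
tcp_rot: [[0.245, 0.969, 0.0], [0.969, -0.245, 0.0], [0.0, -0.0, -1.0]]
force: [-0.6, -0.3, -3.0]
opening: 0.499
grasp_force: 30.0
```

```bash
python3 look.py
```

```text
fmean [ 0.56 -0.29 -2.54] std [0.52 0.38 0.58] [ 0.5285 -0.1783  0.1594]
```

Steady touch; slope about 0.085. Continue.

Call:
servo_tool(targets=[{"offset":[0.002,0,0.0002],"dr":[0,0,0]},{"offset":[0.004,0,0.0003],"dr":[0,0,0]},{"offset":[0.004,0,0.0003],"dr":[0,0,0]},{"offset":[0.004,0,0.0003],"dr":[0,0,0]}])

```text
time_s: 9.53
position: [0.5295, -0.1744, 0.1591]
tcp_rot: [[0.245, 0.969, 0.0], [0.969, -0.245, 0.0], [0.0, -0.0, -1.0]]
force: [0.1, -0.9, -2.9]
opening: 0.499
grasp_force: 30.0
```

Call:
servo_tool(targets=[{"offset":[0.002,0,0.0002],"dr":[0,0,0]},{"offset":[0.004,0,0.0004],"dr":[0,0,0]},{"offset":[0.004,0,0.0004],"dr":[0,0,0]},{"offset":[0.004,0,0.0004],"dr":[0,0,0]}])

```text
time_s: 9.87
position: [0.5305, -0.1703, 0.1588]
tcp_rot: [[0.246, 0.969, 0.0], [0.969, -0.246, 0.001], [0.001, -0.0, -1.0]]
force: [0.8, -0.3, -2.8]
opening: 0.503
grasp_force: 30.0
```

```bash
python3 look.py
```

```text
fmean [ 0.19  0.59 -2.04] std [0.21 0.35 0.26] [ 0.5305 -0.1704  0.1588]
```

Call:
servo_tool(targets=[{"offset":[0.002,0,0.0001],"dr":[0,0,0]},{"offset":[0.004,0,0.0003],"dr":[0,0,0]},{"offset":[0.004,0,0.0003],"dr":[0,0,0]},{"offset":[0.004,0,0.0003],"dr":[0,0,0]}])

```text
time_s: 10.4
position: [0.5314, -0.1666, 0.1584]
tcp_rot: [[0.245, 0.969, 0.0], [0.969, -0.245, 0.0], [0.0, 0.0, -1.0]]
force: [1.1, -0.4, -2.1]
opening: 0.503
grasp_force: 30.0
```

Call:
servo_tool(targets=[{"offset":[0.002,0,0.0001],"dr":[0,0,0]},{"offset":[0.004,0,0.0003],"dr":[0,0,0]},{"offset":[0.004,0,0.0003],"dr":[0,0,0]},{"offset":[0.004,0,0.0003],"dr":[0,0,0]}])

```text
time_s: 10.73
position: [0.5324, -0.1626, 0.1581]
tcp_rot: [[0.246, 0.969, 0.0], [0.969, -0.246, 0.0], [0.0, -0.0, -1.0]]
force: [0.6, -0.5, -2.9]
opening: 0.501
grasp_force: 30.0
```

```bash
python3 look.py
```

```text
fmean [ 0.34  0.29 -2.19] std [0.22 0.58 0.2 ] [ 0.5324 -0.1627  0.1581]
```

Call:
servo_tool(targets=[{"offset":[0.002,0,0.0001],"dr":[0,0,0]},{"offset":[0.004,0,0.0003],"dr":[0,0,0]},{"offset":[0.004,0,0.0003],"dr":[0,0,0]},{"offset":[0.004,0,0.0003],"dr":[0,0,0]}])

```text
time_s: 11.27
position: [0.5334, -0.1589, 0.1578]
tcp_rot: [[0.245, 0.969, 0.0], [0.969, -0.245, 0.0], [0.0, -0.0, -1.0]]
force: [0.5, -0.3, -3.5]
opening: 0.503
grasp_force: 30.0
```

Call:
servo_tool(targets=[{"offset":[0.002,0,0.0001],"dr":[0,0,0]},{"offset":[0.004,0,0.0003],"dr":[0,0,0]},{"offset":[0.004,0,0.0003],"dr":[0,0,0]},{"offset":[0.004,0,0.0003],"dr":[0,0,0]}])

```text
time_s: 11.6
position: [0.5344, -0.1548, 0.1575]
tcp_rot: [[0.246, 0.969, 0.0], [0.969, -0.246, 0.001], [0.001, -0.0, -1.0]]
force: [-0.9, 0.4, -2.8]
opening: 0.503
grasp_force: 30.0
```

```bash
python3 look.py; python3 - <<'E'
from rig import viewer; from h import *
s=viewer.capture("scene")["color"]; w=viewer.capture("wrist")["color"]
mosaic("pics/p2.png",[(s,(130,220,110,210),4),(w,(180,330,60,210),2.9)])
E
```

```text
fmean [ 0.06  0.09 -2.04] std [0.38 0.76 0.11] [ 0.5344 -0.1549  0.1575]
```

View pics/p2.png

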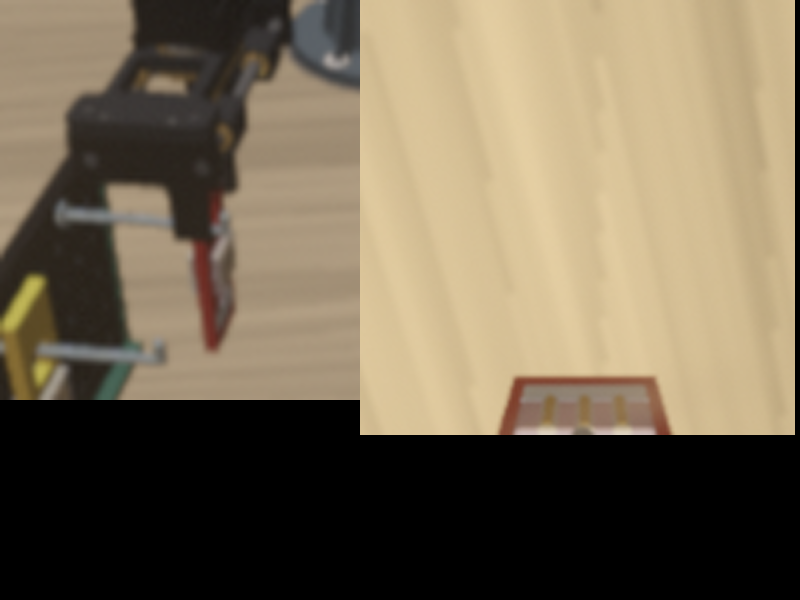

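Call:
servo_tool(targets=[{"offset":[0.002,0,0.0001],"dr":[0,0,0]},{"offset":[0.004,0,0.0003],"dr":[0,0,0]},{"offset":[0.004,0,0.0003],"dr":[0,0,0]},{"offset":[0.004,0,0.0003],"dr":[0,0,0]}])

```text
time_s: 12.23
position: [0.5354, -0.1512, 0.1572]
tcp_rot: [[0.245, 0.969, 0.0], [0.969, -0.245, 0.0], [0.0, 0.0, -1.0]]
force: [-0.2, -0.5, -2.5]
opening: 0.504
grasp_force: 30.0
```

Call:
servo_tool(targets=[{"offset":[0.002,0,0.0001],"dr":[0,0,0]},{"offset":[0.003,0,0.0002],"dr":[0,0,0]},{"offset":[0.003,0,0.0002],"dr":[0,0,0]},{"offset":[0.003,0,0.0002],"dr":[0,0,0]}])

```text
time_s: 12.57
position: [0.536, -0.1483, 0.157]
tcp_rot: [[0.246, 0.969, -0.0], [0.969, -0.246, 0.0], [0.0, -0.0, -1.0]]
force: [-0.3, 0.1, -2.5]
opening: 0.5
grasp_force: 30.0
```

```bash
python3 look.py
```

```text
fmean [-0.2  -0.93 -3.07] std [0.8  0.46 0.42] [ 0.536  -0.1483  0.157 ]
```

Call:
servo_tool(targets=[{"offset":[0.002,0,0.0002],"dr":[0,0,0]},{"offset":[0.003,0,0.0003],"dr":[0,0,0]},{"offset":[0.003,0,0.0003],"dr":[0,0,0]}])

```text
time_s: 13.02
position: [0.5369, -0.1452, 0.1569]
tcp_rot: [[0.246, 0.969, 0.0], [0.969, -0.246, 0.0], [0.0, 0.0, -1.0]]
force: [0.0, -0.9, -2.0]
opening: 0.5
grasp_force: 30.0
```

Call:
servo_tool(targets=[{"offset":[0.002,0,0.0001],"dr":[0,0,0]},{"offset":[0.003,0,0.0002],"dr":[0,0,0]},{"offset":[0.003,0,0.0002],"dr":[0,0,0]}])

```text
time_s: 13.27
position: [0.5378, -0.1422, 0.1568]
tcp_rot: [[0.245, 0.969, 0.001], [0.969, -0.245, 0.0], [0.0, 0.0, -1.0]]
force: [-0.8, -0.2, -2.0]
opening: 0.504
grasp_force: 30.0
```

Call:
servo_tool(targets=[{"offset":[0.002,0,0.0001],"dr":[0,0,0]},{"offset":[0.003,0,0.0001],"dr":[0,0,0]},{"offset":[0.003,0,0.0001],"dr":[0,0,0]}])

```text
time_s: 13.52
position: [0.5384, -0.1394, 0.1566]
tcp_rot: [[0.245, 0.969, 0.0], [0.969, -0.245, 0.0], [0.0, 0.0, -1.0]]
force: [-0.2, -0.1, -0.3]
opening: 0.502
grasp_force: 30.0
```

```bash
python3 look.py
```

```text
fmean [-0.03  0.2  -0.68] std [0.19 0.85 0.36] [ 0.5383 -0.1397  0.1565]
```

Call:
servo_tool(targets=[{"offset":[0.002,0,0],"dr":[0,0,0]},{"offset":[0.004,0,0],"dr":[0,0,0]},{"offset":[0.006,0,0],"dr":[0,0,0]},{"offset":[0.008,0,0],"dr":[0,0,0]},{"offset":[0.008,0,0],"dr":[0,0,0]}])

```text
time_s: 14.13
position: [0.5403, -0.1315, 0.1564]
tcp_rot: [[0.245, 0.969, -0.0], [0.969, -0.245, 0.0], [0.0, -0.0, -1.0]]
force: [1.0, 1.0, 0.1]
opening: 0.5
grasp_force: 30.0
```

Call:
servo_tool(targets=[{"offset":[0.005,0,0],"dr":[0,0,0]},{"offset":[0.012,0,0],"dr":[0,0,0]},{"offset":[0.02,0,0],"dr":[0,0,0]},{"offset":[0.028,0,0],"dr":[0,0,0]},{"offset":[0.03,0,0],"dr":[0,0,0]},{"offset":[0.03,0,0],"dr":[0,0,0]}])

```text
time_s: 14.63
position: [0.5477, -0.1018, 0.1564]
tcp_rot: [[0.244, 0.97, -0.0], [0.97, -0.244, 0.0], [0.0, -0.0, -1.0]]
force: [0.3, 0.3, 0.4]
opening: 0.498
grasp_force: 30.0
```

```bash
python3 look.py; python3 go.py 0.5474 0.2188 0.25 -22.2;  python3 - <<'E'
from rig import viewer; from h import *
s=viewer.capture("scene"); t=viewer.capture("top"); w=viewer.capture("wrist")["color"]
mosaic("pics/p3.png",[(s["color"],(140,260,90,220),4),(w,(190,330,220,330),2.2)])
E
```

```text
fmean [ 0.54  0.3  -0.58] std [0.58 0.32 0.35] [ 0.5476 -0.103   0.1565]
offset [0.3119, -0.0792, -0.0936] dr [0.0, 0.01, 7.98]
14.8333 [ 0.5476 -0.103   0.1565] [ 1.41 -0.06 -0.05] [-22.1  30.1  95.6  -0.   54.3  -7.9]
```

View pics/p3.png

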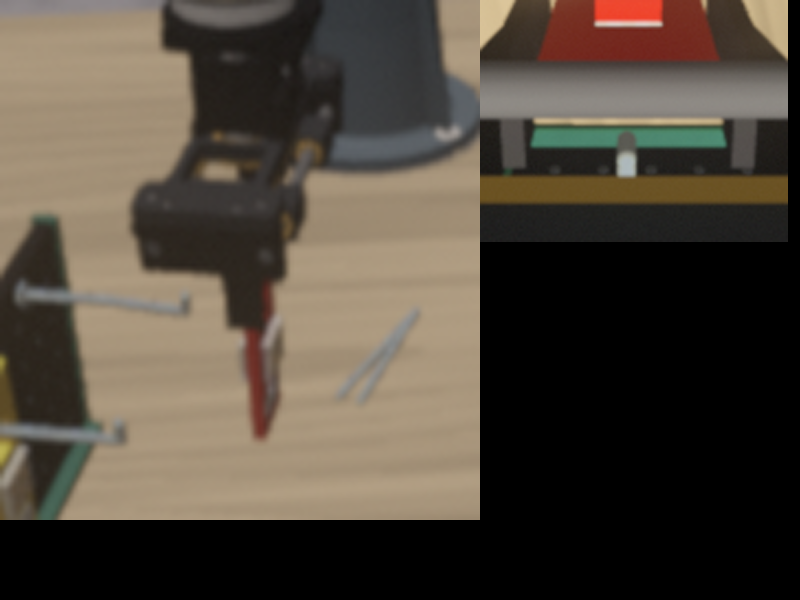

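Call:
servo_tool(targets=[{"offset":[0.003,-0.001,-0.012],"dr":[0,0,0]},{"offset":[0.012,-0.003,-0.036],"dr":[0,0,0]},{"offset":[0.03,-0.008,-0.062],"dr":[0,0,0.5]},{"offset":[0.054,-0.014,-0.083],"dr":[0,0,1]},{"offset":[0.08,-0.02,-0.094],"dr":[0,0,2]},{"offset":[0.107,-0.027,-0.094],"dr":[0,0,3]},{"offset":[0.134,-0.034,-0.094],"dr":[0,0,3.5]},{"offset":[0.161,-0.041,-0.094],"dr":[0,0,4]},{"offset":[0.188,-0.048,-0.094],"dr":[0,0,5]},{"offset":[0.215,-0.055,-0.094],"dr":[0,0,5.5]},{"offset":[0.242,-0.062,-0.094],"dr":[0,0,6]},{"offset":[0.268,-0.068,-0.094],"dr":[0,0,7]},{"offset":[0.29,-0.074,-0.094],"dr":[0,0,7.5]},{"offset":[0.304,-0.077,-0.094],"dr":[0,0,8]},{"offset":[0.31,-0.079,-0.094],"dr":[0,0,8]},{"offset":[0.312,-0.079,-0.094],"dr":[0,0,8]},{"offset":[0.312,-0.079,-0.094],"dr":[0,0,8]}])

```text
time_s: 16.4
position: [0.5476, 0.2187, 0.2503]
tcp_rot: [[0.378, 0.926, -0.0], [0.926, -0.378, -0.001], [-0.001, -0.0, -1.0]]
force: [0.5, 0.1, -0.4]
opening: 0.498
grasp_force: 30.0
```

```bash
python3 go.py 0.5474 0.2188 0.15 -22.2
```

```text
offset [0.0001, -0.0002, 0.1003] dr [-0.0, 0.03, 0.01]
16.4 [0.5476 0.2187 0.2503] [ 0.54  0.12 -0.42] [10.9 25.7 85.5 -0.  68.8 33.1]
```

Call:
servo_tool(targets=[{"offset":[0,0,0.008],"dr":[0,0,0]},{"offset":[0,0,0.023],"dr":[0,0,0]},{"offset":[0,0,0.04],"dr":[0,0,0]},{"offset":[0,0,0.058],"dr":[0,0,0]},{"offset":[0,0,0.076],"dr":[0,0,0]},{"offset":[0,0,0.092],"dr":[0,0,0]},{"offset":[0,0,0.102],"dr":[0,0,0]},{"offset":[0,0,0.105],"dr":[0,0,0]},{"offset":[0,0,0.105],"dr":[0,0,0]},{"offset":[0,0,0.105],"dr":[0,0,0]}])

```text
time_s: 17.23
position: [0.5482, 0.2187, 0.1459]
tcp_rot: [[0.379, 0.926, 0.001], [0.926, -0.379, 0.0], [0.001, 0.001, -1.0]]
force: [-0.4, 0.3, -0.6]
opening: 0.502
grasp_force: 30.0
```

```bash
python3 go.py 0.5474 0.2188 0.125 -22.2; python3 - <<'E'
from rig import viewer,bot; from h import *; import pickle
s=viewer.capture("scene"); w=viewer.capture("wrist"); st=bot.read_state(); pickle.dump((s,w,st),open("d2.pkl","wb"))
mosaic("pics/p4.png",[(s["color"],(300,357,145,220),8),(w["color"],(170,350,190,300),1.8)])
R=st["tcp_rot"];P=st["position"]
r=pickle.load(open("fit.pkl","rb"))[1]
f=lambda X:((proj(s,X)+.5-[300,145])*8).round(0).tolist()
# pack frame: z up, width along tool y, thickness along tool x ; underside at TCP-0.0836
for X in [(4,22),(-4,22),(4,-22),(-4,-22)]: print("pack bottom",X,f(P+R@[X[0]/1e3,X[1]/1e3,.0836]))
for X in [(-42,32,36),(-42,-32,36),(42,32,0),(-42,32,0),(-36,26,36),(-24,26,36),(-24,-26,36),(-36,-26,36)]: print("rack",X,f(rz(r[2])@(np.array(X)/1e3)+[r[0],r[1],0]))
E
```

```text
offset [-0.0002, -0.0009, 0.0209] dr [0.05, -0.03, -0.05]
17.2333 [0.5482 0.2187 0.1459] [-0.36  0.26 -0.56] [10.9 33.1 91.4 -0.  55.5 33.2]
pack bottom (4, 22) [[294.0, 394.0]]
pack bottom (-4, 22) [[268.0, 390.0]]
pack bottom (4, -22) [[308.0, 316.0]]
pack bottom (-4, -22) [[283.0, 312.0]]
rack (-42, 32, 36) [[304.0, 483.0]]
rack (-42, -32, 36) [[324.0, 368.0]]
rack (42, 32, 0) [[32.0, 530.0]]
rack (-42, 32, 0) [[291.0, 572.0]]
rack (-36, 26, 36) [[287.0, 469.0]]
rack (-24, 26, 36) [[249.0, 463.0]]
rack (-24, -26, 36) [[267.0, 370.0]]
rack (-36, -26, 36) [[304.0, 375.0]]
```

View pics/p4.png

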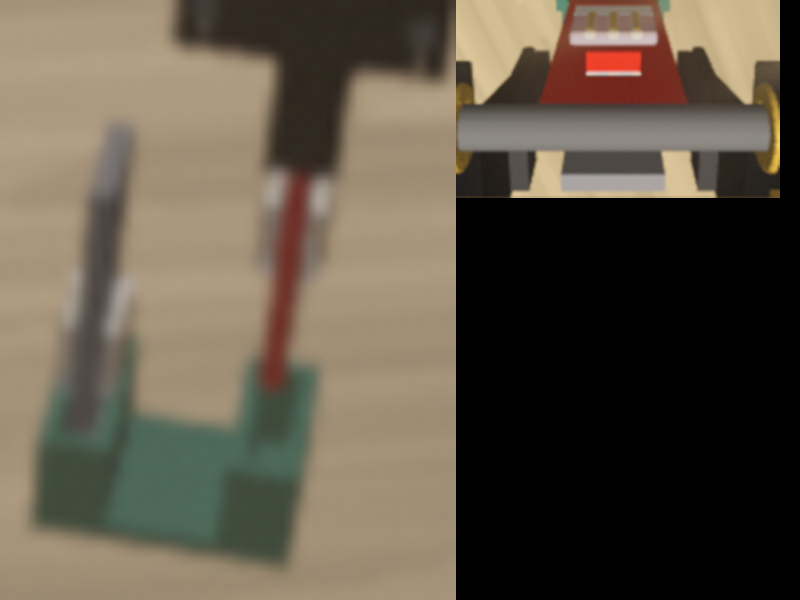

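Call:
servo_tool(targets=[{"offset":[0.0005,-0.001,0.004],"dr":[0,0,0]},{"offset":[0.0005,-0.001,0.01],"dr":[0,0,0]},{"offset":[0.0005,-0.001,0.016],"dr":[0,0,0]},{"offset":[0.0005,-0.001,0.02],"dr":[0,0,0]},{"offset":[0.0005,-0.001,0.021],"dr":[0,0,0]},{"offset":[0.0005,-0.001,0.021],"dr":[0,0,0]}])

```text
time_s: 17.83
position: [0.5464, 0.2198, 0.1237]
tcp_rot: [[0.378, 0.926, -0.001], [0.926, -0.378, -0.0], [-0.001, -0.001, -1.0]]
force: [-0.1, -0.4, -0.3]
opening: 0.499
grasp_force: 30.0
```

Call:
servo_tool(targets=[{"offset":[0,0,0.001],"dr":[0,0,0]},{"offset":[0,0,0.002],"dr":[0,0,0]},{"offset":[0,0,0.002],"dr":[0,0,0]}])

```text
time_s: 18.08
position: [0.5469, 0.2198, 0.1224]
tcp_rot: [[0.378, 0.926, 0.0], [0.926, -0.378, 0.0], [0.0, 0.0, -1.0]]
force: [0.1, 0.5, -0.7]
opening: 0.501
grasp_force: 30.0
```

Call:
servo_tool(targets=[{"offset":[0,0,0.001],"dr":[0,0,0]},{"offset":[0,0,0.002],"dr":[0,0,0]},{"offset":[0,0,0.002],"dr":[0,0,0]}])

```text
time_s: 18.33
position: [0.5468, 0.2198, 0.1204]
tcp_rot: [[0.378, 0.926, -0.0], [0.926, -0.378, -0.0], [-0.0, -0.0, -1.0]]
force: [-0.2, 0.2, -0.9]
opening: 0.504
grasp_force: 30.0
```

Call:
servo_tool(targets=[{"offset":[0,0,0.001],"dr":[0,0,0]},{"offset":[0,0,0.0015],"dr":[0,0,0]},{"offset":[0,0,0.0015],"dr":[0,0,0]}])

```text
time_s: 18.58
position: [0.5468, 0.2198, 0.1188]
tcp_rot: [[0.378, 0.926, -0.0], [0.926, -0.378, -0.0], [-0.0, -0.0, -1.0]]
force: [0.6, 0.3, -0.5]
opening: 0.5
grasp_force: 30.0
```

Call:
servo_tool(targets=[{"offset":[0,0,0.001],"dr":[0,0,0]},{"offset":[0,0,0.0015],"dr":[0,0,0]},{"offset":[0,0,0.0015],"dr":[0,0,0]}])

```text
time_s: 18.83
position: [0.5468, 0.2198, 0.1173]
tcp_rot: [[0.378, 0.926, -0.0], [0.926, -0.378, -0.0], [-0.0, -0.0, -1.0]]
force: [0.6, 0.1, -0.6]
opening: 0.499
grasp_force: 30.0
```

```bash
python3 look.py
```

```text
fmean [ 0.17 -0.05 -1.11] std [0.22 0.39 0.66] [0.5469 0.2198 0.1175]
```

Call:
servo_tool(targets=[{"offset":[0,0,0.001],"dr":[0,0,0]},{"offset":[0,0,0.002],"dr":[0,0,0]},{"offset":[0,0,0.002],"dr":[0,0,0]}])

```text
time_s: 19.28
position: [0.5467, 0.2198, 0.1152]
tcp_rot: [[0.378, 0.926, -0.0], [0.926, -0.378, -0.0], [-0.0, -0.0, -1.0]]
force: [0.0, 0.7, -1.1]
opening: 0.501
grasp_force: 30.0
```

Call:
servo_tool(targets=[{"offset":[0,0,0.001],"dr":[0,0,0]},{"offset":[0,0,0.002],"dr":[0,0,0]},{"offset":[0,0,0.002],"dr":[0,0,0]}])

```text
time_s: 19.53
position: [0.5467, 0.2198, 0.1132]
tcp_rot: [[0.378, 0.926, -0.0], [0.926, -0.378, -0.0], [-0.0, -0.0, -1.0]]
force: [0.7, -0.1, -0.1]
opening: 0.498
grasp_force: 30.0
```

Call:
servo_tool(targets=[{"offset":[0,0,0.001],"dr":[0,0,0]},{"offset":[0,0,0.002],"dr":[0,0,0]},{"offset":[0,0,0.002],"dr":[0,0,0]}])

```text
time_s: 19.78
position: [0.5467, 0.2198, 0.1112]
tcp_rot: [[0.378, 0.926, -0.0], [0.926, -0.378, -0.0], [-0.0, -0.0, -1.0]]
force: [-0.3, -0.2, -0.4]
opening: 0.502
grasp_force: 30.0
```

```bash
python3 look.py
```

```text
fmean [ 0.24  0.14 -0.27] std [0.42 0.41 0.34] [0.5469 0.2198 0.1115]
```

Call:
servo_tool(targets=[{"offset":[0,0,0.002],"dr":[0,0,0]},{"offset":[0,0,0.004],"dr":[0,0,0]},{"offset":[0,0,0.006],"dr":[0,0,0]},{"offset":[0,0,0.008],"dr":[0,0,0]},{"offset":[0,0,0.008],"dr":[0,0,0]}])

```text
time_s: 20.4
position: [0.5465, 0.2197, 0.1029]
tcp_rot: [[0.378, 0.926, -0.001], [0.926, -0.378, -0.0], [-0.001, -0.001, -1.0]]
force: [0.8, 0.4, -0.0]
opening: 0.506
grasp_force: 30.0
```

Call:
servo_tool(targets=[{"offset":[0,0,0.002],"dr":[0,0,0]},{"offset":[0,0,0.004],"dr":[0,0,0]},{"offset":[0,0,0.006],"dr":[0,0,0]},{"offset":[0,0,0.0085],"dr":[0,0,0]},{"offset":[0,0,0.0085],"dr":[0,0,0]},{"offset":[0,0,0.0085],"dr":[0,0,0]}])

```text
time_s: 20.9
position: [0.5467, 0.2198, 0.0947]
tcp_rot: [[0.378, 0.926, -0.0], [0.926, -0.378, -0.0], [-0.0, -0.0, -1.0]]
force: [-0.2, -0.9, -0.5]
opening: 0.503
grasp_force: 30.0
```

Call:
servo_tool(targets=[{"offset":[0,0,0.001],"dr":[0,0,0]},{"offset":[0,0,0.0015],"dr":[0,0,0]},{"offset":[0,0,0.0015],"dr":[0,0,0]}])

```text
time_s: 21.15
position: [0.5468, 0.2198, 0.0934]
tcp_rot: [[0.378, 0.926, -0.0], [0.926, -0.378, 0.0], [-0.0, -0.0, -1.0]]
force: [0.2, -0.3, -2.1]
opening: 0.501
grasp_force: 30.0
```

Call:
servo_tool(targets=[{"offset":[0,0,0.0005],"dr":[0,0,0]},{"offset":[0,0,0.001],"dr":[0,0,0]},{"offset":[0,0,0.001],"dr":[0,0,0]}])

```text
time_s: 21.4
position: [0.5469, 0.2198, 0.0924]
tcp_rot: [[0.378, 0.926, -0.0], [0.926, -0.378, -0.0], [-0.0, -0.0, -1.0]]
force: [0.7, -0.0, -0.4]
opening: 0.502
grasp_force: 30.0
```

Call:
servo_tool(targets=[{"offset":[0,0,0.0005],"dr":[0,0,0]},{"offset":[0,0,0.001],"dr":[0,0,0]},{"offset":[0,0,0.001],"dr":[0,0,0]}])

```text
time_s: 21.65
position: [0.5468, 0.2198, 0.0914]
tcp_rot: [[0.378, 0.926, -0.0], [0.926, -0.378, -0.0], [-0.0, -0.0, -1.0]]
force: [-0.3, -0.4, -0.8]
opening: 0.502
grasp_force: 30.0
```

Call:
servo_tool(targets=[{"offset":[0,0,0.0005],"dr":[0,0,0]},{"offset":[0,0,0.001],"dr":[0,0,0]},{"offset":[0,0,0.001],"dr":[0,0,0]}])

```text
time_s: 21.9
position: [0.5468, 0.2198, 0.0904]
tcp_rot: [[0.378, 0.926, -0.0], [0.926, -0.378, -0.0], [-0.0, -0.0, -1.0]]
force: [0.1, 0.3, -1.1]
opening: 0.5
grasp_force: 30.0
```

```bash
python3 look.py
```

```text
fmean [-0.21  0.13 -0.48] std [0.19 0.55 0.41] [0.5469 0.2198 0.0905]
```

Call:
servo_tool(targets=[{"offset":[0,0,0.0005],"dr":[0,0,0]},{"offset":[0,0,0.0007],"dr":[0,0,0]},{"offset":[0,0,0.0007],"dr":[0,0,0]}])

```text
time_s: 22.35
position: [0.5469, 0.2198, 0.0897]
tcp_rot: [[0.378, 0.926, -0.0], [0.926, -0.378, 0.0], [-0.0, -0.0, -1.0]]
force: [0.6, 0.7, 0.1]
opening: 0.498
grasp_force: 30.0
```

Call:
servo_tool(targets=[{"offset":[0,0,0.0005],"dr":[0,0,0]},{"offset":[0,0,0.0007],"dr":[0,0,0]},{"offset":[0,0,0.0007],"dr":[0,0,0]}])

```text
time_s: 22.6
position: [0.547, 0.2199, 0.0896]
tcp_rot: [[0.378, 0.926, 0.0], [0.926, -0.378, 0.0], [0.0, 0.0, -1.0]]
force: [-0.1, 0.4, 4.9]
opening: 0.499
grasp_force: 30.0
```

```bash
python3 look.py
```

```text
fmean [-1.13 -0.07  5.05] std [0.18 0.59 0.15] [0.547  0.2199 0.0896]
```

Call:
servo_tool(targets=[{"offset":[0,0,-0.0005],"dr":[0,0,0]},{"offset":[0,0,-0.0005],"dr":[0,0,0]}])

```text
time_s: 22.97
position: [0.5469, 0.2198, 0.0896]
tcp_rot: [[0.378, 0.926, 0.0], [0.926, -0.378, 0.0], [0.0, 0.0, -1.0]]
force: [-0.7, 0.7, 3.5]
opening: 0.501
grasp_force: 30.0
```

Call:
servo_tool(targets=[{"offset":[0,0,0],"dr":[0,0,0]},{"offset":[0,0,0],"dr":[0,0,0]},{"offset":[0,0,0],"dr":[0,0,0]},{"offset":[0,0,0],"dr":[0,0,0]},{"offset":[0,0,0],"dr":[0,0,0]},{"offset":[0,0,0],"dr":[0,0,0]}], gripper=-1)

```text
time_s: 23.47
position: [0.5468, 0.2197, 0.0894]
tcp_rot: [[0.378, 0.926, -0.0], [0.926, -0.378, -0.0], [-0.0, -0.0, -1.0]]
force: [0.8, 0.7, 0.1]
opening: 0.869
grasp_force: 0.0
```

Call:
servo_tool(targets=[{"offset":[0,0,-0.005],"dr":[0,0,0]},{"offset":[0,0,-0.015],"dr":[0,0,0]},{"offset":[0,0,-0.03],"dr":[0,0,0]},{"offset":[0,0,-0.05],"dr":[0,0,0]},{"offset":[0,0,-0.07],"dr":[0,0,0]},{"offset":[0,0,-0.09],"dr":[0,0,0]},{"offset":[0,0,-0.11],"dr":[0,0,0]},{"offset":[0,0,-0.12],"dr":[0,0,0]},{"offset":[0,0,-0.12],"dr":[0,0,0]},{"offset":[0,0,-0.12],"dr":[0,0,0]}])

```text
time_s: 24.3
position: [0.547, 0.2198, 0.2102]
tcp_rot: [[0.378, 0.926, 0.001], [0.926, -0.378, 0.0], [0.001, 0.001, -1.0]]
force: [-0.2, 0.4, -0.8]
opening: 0.998
grasp_force: 0.0
```

```bash
python3 look.py; python3 - <<'E'
from rig import viewer; from h import *
s=viewer.capture("scene")["color"]; t=viewer.capture("wrist")["color"]
mosaic("pics/p5.png",[(s,(300,357,145,220),7),(t,(156,356,80,330),2)])
E
```

```text
fmean [-0.13 -0.18 -0.12] std [0.31 0.42 0.5 ] [0.5459 0.2196 0.2081]
```

View pics/p5.png

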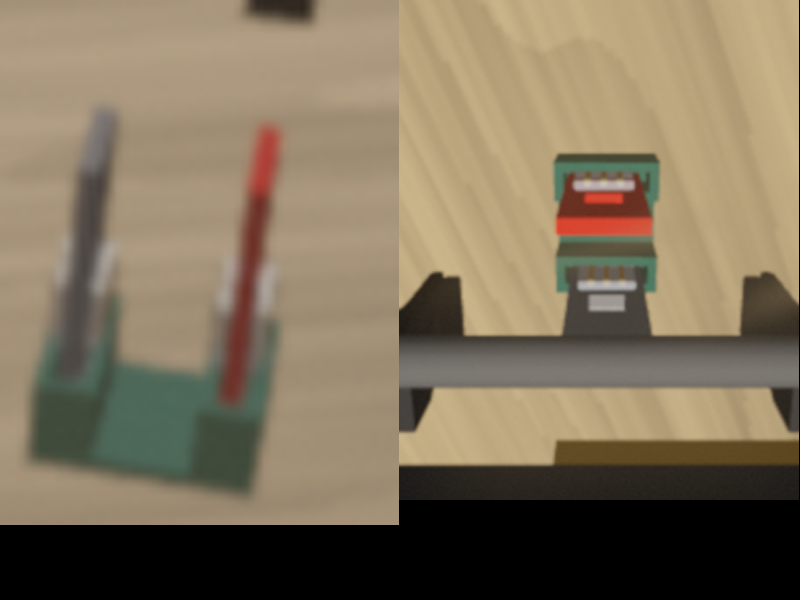

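The red pack stands upright and fully down in the slot, level with the grey one; the gripper is clear above it.

```bash
python3 -c "
from rig import ticket; print(ticket.hand_in())"
```

```text
the job is handed in; nothing more can be done
None
```

The red pack came off its peg with a light touch and now stands upright, fully down, in the empty rack slot; the job is handed in at about 25 s of the 70 s allowed, though no verdict was printed.

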